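# Open the click-dial pick box

## Robot

A 7-joint arm with a two-finger parallel gripper is mounted at the origin on the work surface. World frame = base frame: x ahead of the robot, y to its left, z up, the work surface at z = 0. Lengths are in m, angles in rad, forces in N, time in s.
With the tool pointing down it reaches from about 0.4 to 0.85 m from the base axis. Payload 4.5 kg.
Tool frame: the origin (TCP) lies at the very end of the fingers, on their centre line; the grasp point (between the pads) lies 19 mm behind it (r.grip_point_offset is the distance from the TCP to the grasp point, in m); y points along the fingers, x is the direction in which the jaws open and shut, and the axes are right-handed (so a half turn about y gives the same grasp; the last joint's range is limited). The gripper opens to 88 mm and grips with 3 to 60 N. Pads are 18 mm wide; open, the fingers measure 123 mm over their backs; the gripper's body (75 mm by 187 mm) begins 45 mm behind the grasp point.
Start: joints at [0.034, 0.689, -0.195, 1.565, 0.157, 0.902, -0.215], TCP at [0.625, 0, 0.239] pointing down, gripper open.
Joint ranges: [-3.01, 3.01], [-0.46, 2.08], [-1.47, 1.51], [0.13, 2.56], [-1, 4.14], [0.04, 2.09], [-2.66, 2.66]. Speed limits (rad/s): [2.57, 2.57, 3.14, 3.14, 3.14, 3.14, 3.14].

## Interface

Orientations are given as a unit quaternion [x, y, z, w].
In Python, from plant import get_state, snapshot, camera_params, job, r gives the robot as it stands.
- The arm moves only by the tool carry_out, never from a script. Its arguments are lists of equal length, an entry for each row: "offset": the shift along the world's x, y, z in m, a list of three; "twist": the turn about the world's z in degrees. In form: {"offset": [[tx, ty, tz], ...], "twist": [twist, ...]}. A call has 1 to 8 rows; each row shifts and turns the commanded pose from where the row before left it; what a row does not reach is not made up. A row lasts 1/8 s, in which the tool goes at most 62.5 mm and 10.7 degrees, less where a joint would pass 70% of its speed; a pose out of reach is approached as far as the arm can. A call with a gripper value outside its range is refused whole. "grip" is the finger opening in m, from 0 to 0.0881, set as the call begins (left out, the last holds). The fingers move at their own pace and stop on an object; "newtons" is the grip in N (left out, the last holds). Time passes only in rows, so rows that do not move let the fingers close. It gives the time, the measured TCP pose, the force and the opening at its end, in the units of the state.
- get_state(): the state, without advancing time (a new reading comes with each control period).
- snapshot(name): name is "scene" or "side" or "wrist"; returns the picture (384x512x3 uint8, red, green, blue); there is no depth.
- camera_params(name): a dict with "camera_matrix" (3x3 intrinsics, pixels), "dist_coeffs" ([k1, k2, p1, p2, k3] as OpenCV has them; the pictures are not rectified), "eye" and "orientation" of the camera in the world. Camera axes: x right, y up, looking along -z (the intrinsics and any distortion apply to the point x, -y, -z); pixel columns grow to the right and rows downward; lengths in m; the calibration is good to about 2 mm. A picture is of the moment at which its call begins: read the wrist's pose just before it. camera_params takes no time and is no camera call; for the wrist camera it gives the pose at the moment of the call.
- job.finish_job(): hands the job in, once; it reports no verdict.
The state is a dict: "clock": time; "q": joint angles; "qd": joint speeds; "joint_torque": joint torques, N m; "tool_pos": TCP position; "eef_rot": TCP orientation; "contact_force": force on the tool from outside, world axes, zero at the start; "moment": the same for the moment, N m; "opening": opening from 0.0 (shut) to 1.0 (fully open).
Only numpy, scipy, OpenCV 4.12 (cv2) and the standard library are available. Lean on these libraries where they do the work, as an engineer would, in place of code of your own. Each camera call takes 0.05 s, during which the arm holds its last target. There are 200 camera calls.

## Task

Unlock and open the cedar pick box: turn the black dial gently anticlockwise until it rests against its stop pin, then clockwise by exactly four clicks, counted by feel from the home notch beside the stop. Then take the brass ball and raise the glass lid to at least 60 degrees and leave it standing open. Do not lean on the stop pin, do not tug at the lid while it is locked, and leave the picks and other parts where they lie.

Things in the scene. Friction and masses are not known exactly. Their poses are not given: they have to be found in the camera images.
- cedar_box: fixed cedar box, 160 mm (x, front to back) by 260 mm (y) by 60 mm high; origin under its centre, x axis pointing to its back (hinge side), z up. All offsets below are in this frame. On its front stands the lock turret, a cedar block 86 x 90 mm, 77 mm high with a brass cover, centred at x -125, y -65 mm.
- knob_grip (a point): grip point on the vertical axis of the dial's black knob, 112 mm above the counter; axes as the box's. The knob is a plain round cylinder 38 mm across, without any mark, from 84 to 128 mm above the counter, on a brass flange 44 mm across at 79.5 to 84.5 mm. A steel lug on the flange reaches 35 mm from the axis, its top 85 mm above the counter.
- dial_foot (a point): dial axis at the brass cover, 77 mm above the counter. The dial clicks between sprung notches, unevenly spaced, 15 to 40 degrees apart. Leaving a notch takes 0.1 to 0.25 N m at the knob; this falls to zero about half way, then the dial pulls itself on into the next notch and settles there when let go. It holds in its notch by itself.
- gate_slot (a point): slot in the cover, on the box's side, where the lid's tongue rises. The dial starts in an unknown notch, one to three clicks clockwise (from above) of the home notch. Its lug meets the stop pin about 2 degrees anticlockwise of home. The fourth notch clockwise of home, and no other, frees the lid; two more notches lie beyond it.
- stop_pin: cushioned steel pin, 6 mm thick and 9 mm high, on the turret's brass cover 30 mm from the dial axis, top 86 mm above the counter; origin at its foot. The dial's lug meets it at the anticlockwise end; it gives 1 mm for 4 N, at most 5 mm. A light touch is enough: 0.3 to 0.35 N m at the knob (5 to 8 N on the pin) shows the stop; near 0.5 N m, at 14 N on the pin, it is strained.
- hasp: brass tongue 20 x 4 x 4 mm fixed to the lid's front edge, reaching under the dial's gate inside the turret's slot; origin at the middle of its underside. While locked the lid has only about 2 mm of play, then the tongue pulls on the gate; more than 6 N on it is forcing the lock.
- lid_pull (a point): centre of the brass ball pull, 20 mm across, on a stem 22 mm ahead of the lid's front edge, 64 mm above the counter with the lid shut; 182 mm from the hinge axis. It moves with the lid.
- lid_hinge (a point): point on the hinge line, level with the ball when shut (4 mm above the hinge axis), at the back of the box at x +80, y 0 mm; the axis runs along the box's y. Axes as the box's.
- glass_lid (a joint): angle of the glass lid (rad): 0 shut, grows as the front edge rises, 1.7 at its limit. The hinge is stiff (3 to 4 N at the ball to lift) and the lid, 0.3 kg with an 8 mm cedar frame, stays where it is left.
- pearl_pick_a: mother-of-pearl pick 24 x 34 x 4 mm lying inside the box, not to be disturbed; origin under its middle
- pearl_pick_b: second mother-of-pearl pick, the same size, inside the box, not to be disturbed; origin under its middle
- bone_pick: carved bone pick, the same size, inside the box, not to be disturbed; origin under its middle
- thumb_pick: silver thumb pick 26 x 12 x 17 mm; small loose item on the counter, not to be disturbed; origin under its middle
- pickup_cover: chrome pickup cover 38 x 70 x 20 mm, standing to the left of the ball pull beside the box's front; small loose item on the counter, not to be disturbed; origin under its middle
- tuning_machine: gold-plated tuning machine, about 34 x 42 mm, 34 mm high; small loose item on the counter, not to be disturbed; origin under its middle
- capo: black and silver capo, about 75 x 30 x 12 mm; small loose item on the counter, not to be disturbed; origin under its middle

How it is judged:
On the way, in this order (a step that is already met when the one before it is completed fails the run):
1. the dial is brought back against its stop pin, the lid still shut (contact force between stop_pin and anything else above 0.5 N and value of joint glass_lid below 0.05 rad), for 0.05 s.
2. the lid, freed at the fourth click, is raised clear of the lock (value of joint glass_lid above 0.3 rad), for 0.1 s.
At the end, for the whole second after the job is handed in: the glass lid stands open at more than 0.95 rad (about 55 degrees), at rest and let go (value of joint glass_lid above 0.95 rad and not (velocity of joint glass_lid above 0.05 rad/s) and velocity of joint glass_lid above -0.05 rad/s); the robot touches nothing.
It fails at once if the stop pin is leaned on with more than 14 N (contact force between stop_pin and anything else above 14 N).
It fails at once if the locked lid is tugged: more than 6 N on its hasp tongue (contact force between hasp and anything else above 6 N).
It fails at once if one of the picks or loose parts is moved by more than 20 mm (distance of any of pearl_pick_a, pearl_pick_b, bone_pick, thumb_pick, pickup_cover, tuning_machine, capo from where it was at the start of the episode above 0.02 m).
It also fails if it takes over 72 s, if anything falls off the work surface, if the arm or the gripper's body presses on something with over 40 N, if the wrist force passes 120 N, or if a joint passes its speed limit or range.

## Working session

There is one attempt and no reset: what is moved stays moved. The work goes in short steps, Python scripts to look and compute and a tool call to move; the robot and the scene stay as the last step left them, time stands still between calls to the robot, and variables do not carry over. Pictures are saved under pics/ and viewed, about 8 in all and at most 12, crops included, and the job is handed in when it is done.

Besides the shell and the picture viewer there is one more tool, called after "Emit:" as name([rows], argument=value, ...), one row to a line, values as JSON. carry_out: Moves the arm, as the interface text tells. Its arguments: {"type":"object","properties":{"offset":{"type":"array"},"twist":{"type":"array"},"grip":{"type":"number"},"newtons":{"type":"number"}},"required":["offset","twist"]}

```bash
mkdir -p pics; ls
python3 - <<'E'
from plant import get_state, snapshot, camera_params, job, r
import cv2
s=get_state();print(s)
for n in ("scene","side"):
    cv2.imwrite(f"pics/{n}0.png",snapshot(n)[:,:,::-1]); print(n,camera_params(n))
E
```

```text
pics
{'clock': 0.0, 'q': array([ 0.03379984,  0.69000182, -0.19452315,  1.56637165,  0.15729479,
        0.90249043, -0.21512269]), 'qd': array([-0.0022166 , -0.00112723,  0.00030803,  0.00038943,  0.00042893,
        0.0005034 ,  0.00059401]), 'joint_torque': array([ 3.38560185e-04, -5.27571630e+01, -1.26686912e+00, -1.53434461e+01,
       -5.26333472e-02,  6.56995355e-03,  1.65937727e-04]), 'tool_pos': array([ 6.24350736e-01, -4.37437836e-05,  2.37891781e-01]), 'eef_rot': array([ 7.07150657e-01, -6.38494573e-04, -6.87371641e-04, -7.07062281e-01]), 'contact_force': array([0.65858448, 0.20272332, 0.13762195]), 'moment': array([-0.00568464, -0.02448663,  0.07052672]), 'opening': 1.0002807669930887}
scene {'camera_matrix': array([[356.06760785,   0.        , 253.02851036],
       [  0.        , 356.06760785, 190.28985262],
       [  0.        ,   0.        ,   1.        ]]), 'dist_coeffs': array([-0.11047968,  0.        ,  0.        ,  0.        ,  0.        ]), 'eye': array([1.0865781 , 0.18745428, 0.8962858 ]), 'orientation': array([0.17001362, 0.25880365, 0.78600492, 0.53508159])}
side {'camera_matrix': array([[375.44414433,   0.        , 251.99206116],
       [  0.        , 375.44414433, 193.86361246],
       [  0.        ,   0.        ,   1.        ]]), 'dist_coeffs': array([-0.00981497,  0.        ,  0.        ,  0.        ,  0.        ]), 'eye': array([ 0.35787081, -0.82196664,  0.75941579]), 'orientation': array([ 0.4268172 , -0.04583319, -0.11610293,  0.89568215])}
```

View pics/scene0.png

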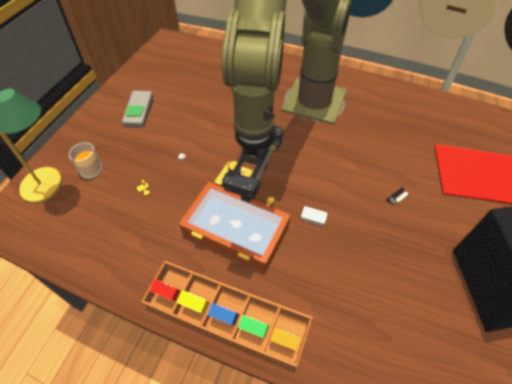

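View pics/side0.png

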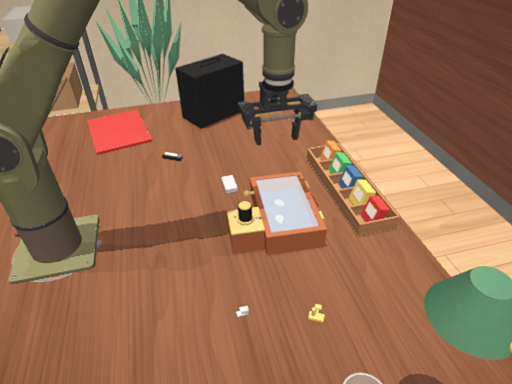

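The side view shows the box: knob near (245,211), turret (246,228), ball near (249,192). The scene view has the lid corners at about (213,184), (290,212), (262,262) and (182,226). I'll enlarge the side view.

Run:
```python
import cv2
a=cv2.imread("pics/side0.png")[160:260,215:335]; b=cv2.imread("pics/scene0.png")[155:270,175:310]
cv2.imwrite("pics/crop0.png",cv2.resize(a,None,fx=6,fy=6,interpolation=cv2.INTER_CUBIC))
```

```text
(no output)
```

View pics/crop0.png

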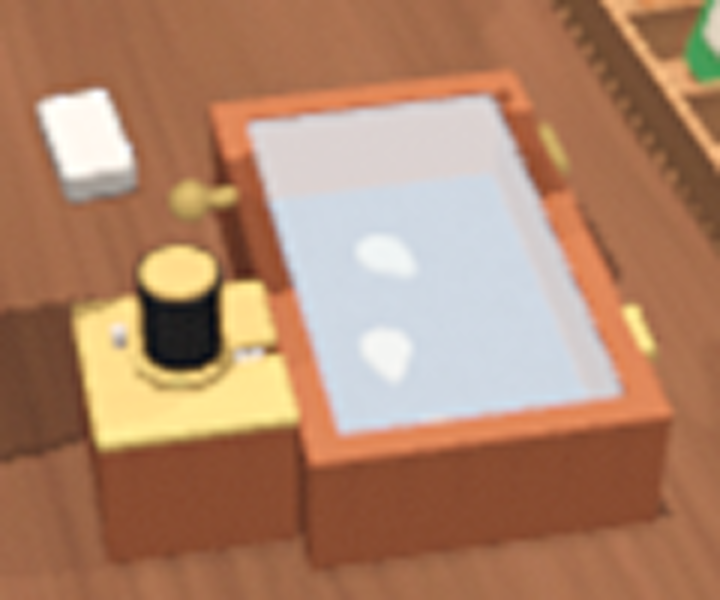

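```bash
cat > h.py <<'E'
import numpy as np,cv2
from scipy.spatial.transform import Rotation as R
from scipy.optimize import least_squares
from plant import *
def ray(p,c):
    u=cv2.undistortPoints(np.array([[p]],float),c["camera_matrix"],c["dist_coeffs"])[0,0]
    return R.from_quat(c["orientation"]).apply([u[0],-u[1],-1])
def atz(p,z,c):
    d=ray(p,c);return c["eye"]+d*(z-c["eye"][2])/d[2]
def w2p(X,c):
    x=R.from_quat(c["orientation"]).inv().apply(np.asarray(X)-c["eye"])*[1,-1,-1]
    return cv2.projectPoints(x.reshape(-1,1,3),np.zeros(3),np.zeros(3),c["camera_matrix"],c["dist_coeffs"])[0][:,0]
def fit(B,P,c,x0):
    B=np.array(B,float)/1e3
    f=lambda v:(w2p(np.c_[B[:,:2]@np.array([[np.cos(v[2]),np.sin(v[2])],[-np.sin(v[2]),np.cos(v[2])]])+v[:2],B[:,2]],c)-P).ravel()
    s=least_squares(f,x0,loss="soft_l1");return s.x,f(s.x).reshape(-1,2)
E
python3 - <<'E'
from h import *
c=camera_params("side")
cr=np.array([[180,272],[190,200],[312,463],[668,412],[515,72],[212,103],[75,308],[98,445],[300,415],[118,335],[250,352]])/6+[214.6,159.6]
z=[.128,.064]+[.068]*4+[.077]*3+[.085]*2
for p,h in zip(cr,z): print(p.round(1),atz(p,h,c).round(4))
B=[[-125,-65,128],[-102,0,64],[-80,-130,68],[80,-130,68],[80,130,68],[-80,130,68],[-168,-20,77],[-168,-110,77]]
x,res=fit(B,cr[:8],c,[.7,0,0]);print(x,np.degrees(x[2]));print(res.round(1))
k=R.from_euler('z',x[2]).as_matrix()
for b in ([-125,-65,112],[-102,0,64],[80,0,64]): print(k@np.array(b)/1e3+[x[0],x[1],0])
E
```

```text
[244.6 204.9] [ 0.5096 -0.1067  0.128 ]
[246.3 192.9] [0.5423 0.0171 0.064 ]
[266.6 236.8] [ 0.5494 -0.1746  0.068 ]
[325.9 228.3] [ 0.7072 -0.1858  0.068 ]
[300.4 171.6] [0.73  0.07  0.068]
[249.9 176.8] [0.5708 0.0863 0.068 ]
[227.1 210.9] [ 0.4699 -0.0605  0.077 ]
[230.9 233.8] [ 0.4621 -0.1489  0.077 ]
[264.6 228.8] [ 0.5498 -0.1541  0.077 ]
[234.3 215.4] [ 0.4835 -0.0922  0.085 ]
[256.3 218.3] [ 0.5371 -0.1184  0.085 ]
[ 0.63890518 -0.05113623 -0.08115021] -4.649564762301419
[[-0.3 -0.2]
 [ 3.3 13.2]
 [-0.3 -0.1]
 [ 0.5  0.3]
 [-0.4 -0.3]
 [-0.2  0.3]
 [-0.3 -0.7]
 [ 0.  -0.5]]
[ 0.50904756 -0.10578968  0.112     ]
[ 0.53724084 -0.04286799  0.064     ]
[ 0.71864191 -0.05762112  0.064     ]
```

Pose fit is good to under 1 px. The ball is the one outlier, because it sits at local y ≈ +60, not 0. I'll go above the knob and look with the wrist camera.

Emit:
carry_out([
  [-0.023, -0.021, 0],
  [-0.023, -0.021, 0],
  [-0.023, -0.021, 0],
  [-0.023, -0.021, 0],
  [-0.023, -0.022, 0],
  [0, 0, 0],
], twist=[-10, -10, -10, -10, 0, 0])

```text
clock: 0.85
tool_pos: [0.5079, -0.1081, 0.2386]
eef_rot: [0.665, -0.244, 0.242, -0.663]
contact_force: [0.5, 0.1, -0.2]
opening: 0.995
```

Run:
```python
from h import *
s=get_state();print(s['clock'],s['tool_pos'],s['q'].round(2),s['contact_force'],s['moment'])
c=camera_params("wrist");im=snapshot("wrist");np.save("w1.npy",c,allow_pickle=True)
cv2.imwrite("pics/w1.png",cv2.resize(im[:,:,::-1],(768,576),interpolation=cv2.INTER_CUBIC))
print(w2p([[.509,-.106,.128],[.509,-.106,.084],[.4835,-.0922,.085],[.5371,-.1184,.085]],c)*1.5)
```

```text
0.85 [ 0.50791958 -0.10807578  0.23858126] [ 0.13  0.55 -0.01  1.89  0.01  0.71 -0.59] [ 0.48362923  0.08698674 -0.18114398] [ 0.03977092  0.07959231 -0.00679858]
[[383.73408061 269.8255542 ]
 [384.21060112 249.95442123]
 [340.79864792 259.12819472]
 [429.93493464 237.29456446]]
```

View pics/w1.png

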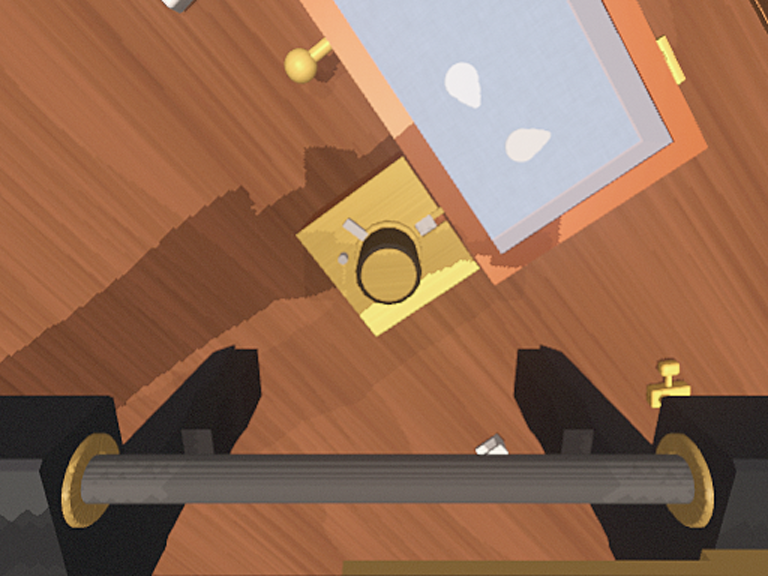

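Pin at (343,258), lug at (355,229), gate/tongue at (427,224), knob top at (388,273), ball at (300,65). Next, the angles and positions.

Run:
```python
from h import *
c=np.load("w1.npy",allow_pickle=True).item()
g=lambda u,v,z:atz((u/1.5-.2,v/1.5-.2),z,c)
k=g(388,274,.128)
for n,p in dict(knob=k,pin=g(343,257,.086),lug=g(355,229,.085),gate=g(427,224,.08),ball=g(300,65,.064)).items():
    d=p-[.5095,-.1062,0];print(n,p.round(4),np.hypot(*d[:2]).round(4),np.degrees(np.arctan2(d[1],d[0])).round(1))
    o=p[:2]-[.6389,-.0511];print(R.from_euler('z',.08115).apply([*o,0]).round(4))
```

```text
knob [ 0.5092 -0.1092  0.128 ] 0.003 -95.2
[-0.1245 -0.0684  0.    ]
pin [ 0.4858 -0.0916  0.086 ] 0.0278 148.4
[-0.1493 -0.0528  0.    ]
lug [ 0.5038 -0.0829  0.085 ] 0.024 103.7
[-0.132  -0.0426  0.    ]
gate [ 0.5407 -0.1112  0.08  ] 0.0316 -9.1
[-0.093  -0.0678  0.    ]
ball [0.542  0.0136 0.064 ] 0.1241 74.8
[-0.1018  0.0566  0.    ]
```

The lug is about 45° clockwise of the pin, so contact comes after about 31° of anticlockwise turn. Next I descend over the knob, twisted to leave wrist range, and grip.

Emit:
carry_out([
  [0.0014, 0.0006, -0.01],
  [0, 0, -0.03],
  [0, 0, -0.03],
  [0, 0, -0.03],
  [0, 0, -0.03],
  [0, 0, -0.0156],
  [0, 0, 0],
], twist=[10, 10, 10, 10, 10, 0, 0])

```text
clock: 1.78
tool_pos: [0.5115, -0.1046, 0.0924]
eef_rot: [-0.704, -0.061, 0.061, 0.705]
contact_force: [-0.3, -0.6, 0.0]
opening: 1.001
```

Emit:
carry_out([
  [0, 0, 0],
  [0, 0, 0],
  [0, 0, 0],
  [0, 0, 0],
  [0, 0, 0],
  [0, 0, 0],
], twist=[0, 0, 0, 0, 0, 0], grip=0.0, newtons=20)

```text
clock: 2.52
tool_pos: [0.5082, -0.1061, 0.093]
eef_rot: [0.705, 0.059, -0.064, -0.704]
contact_force: [-5.3, -1.2, 5.3]
opening: 0.421
```

```bash
python3 -c "
from plant import *
s=get_state();print(s['clock'],s['tool_pos'],s['q'].round(2),s['contact_force'],s['moment'],s['opening']*.0881)"
```

```text
2.525 [ 0.50821358 -0.10605631  0.09299356] [ 0.22  0.79 -0.18  1.99  0.34  0.39 -0.05] [-5.30369652 -1.16033488  5.30233766] [-0.15876335  1.16533131 -0.03507106] 0.03707806293870159
```

```bash
cat > m.py <<'E'
from plant import *; import numpy as np
from scipy.spatial.transform import Rotation as R
s=get_state();x=R.from_quat(s['eef_rot']).apply([1,0,0])
print(round(s['clock'],2),'jaw',np.degrees(np.arctan2(x[1],x[0])).round(1),'mz',s['moment'][2].round(3),'t7',s['joint_torque'][6].round(3),'q7',s['q'][6].round(3),'F',s['contact_force'].round(1),'p',s['tool_pos'].round(4))
E
python3 m.py
```

```text
2.52 jaw 10.0 mz -0.035 t7 0.018 q7 -0.047 F [-5.3 -1.2  5.3] p [ 0.5082 -0.1061  0.093 ]
```

Emit:
carry_out([
  [-0.0015, 0, 0],
  [0, 0, 0],
], twist=[2.5, 2.5])

```text
clock: 2.78
tool_pos: [0.5081, -0.1061, 0.093]
eef_rot: [0.701, 0.092, -0.094, -0.701]
contact_force: [-4.9, -0.4, 5.2]
opening: 0.424
```

```bash
python3 m.py
```

```text
2.77 jaw 15.1 mz -0.156 t7 -0.037 q7 0.007 F [-4.9 -0.4  5.2] p [ 0.5081 -0.1061  0.093 ]
```

Emit:
carry_out([
  [0, 0, 0],
  [0, 0, 0],
], twist=[2.5, 2.5])

```text
clock: 3.02
tool_pos: [0.5079, -0.1061, 0.093]
eef_rot: [0.696, 0.122, -0.125, -0.696]
contact_force: [-4.9, -1.1, 6.5]
opening: 0.427
```

```bash
python3 m.py
```

```text
3.02 jaw 20.1 mz -0.092 t7 -0.101 q7 0.061 F [-4.9 -1.1  6.5] p [ 0.5079 -0.1061  0.093 ]
```

Emit:
carry_out([
  [0, 0, 0],
  [0, 0, 0],
], twist=[2.5, 2.5])

```text
clock: 3.28
tool_pos: [0.5077, -0.1062, 0.093]
eef_rot: [0.69, 0.152, -0.155, -0.69]
contact_force: [-6.0, -1.8, 5.9]
opening: 0.424
```

```bash
python3 m.py
```

```text
3.27 jaw 25.1 mz -0.024 t7 -0.184 q7 0.115 F [-6.  -1.8  5.9] p [ 0.5077 -0.1062  0.093 ]
```

Emit:
carry_out([
  [0, 0, 0],
  [0, 0, 0],
], twist=[2, 2])

```text
clock: 3.52
tool_pos: [0.5076, -0.1063, 0.093]
eef_rot: [0.684, 0.176, -0.179, -0.684]
contact_force: [-6.3, -2.0, 6.9]
opening: 0.428
```

```bash
python3 m.py; python3 -c "
from h import *
im=snapshot('wrist');c=camera_params('wrist')
cv2.imwrite('pics/w2.png',cv2.resize(im[:,:,::-1],(768,576)))
for i in range(3):
  s=get_state();print(s['clock'],s['moment'],s['joint_torque'][6]);snapshot('side')"; python3 m.py
```

```text
3.52 jaw 29.1 mz 0.011 t7 -0.205 q7 0.159 F [-6.3 -2.   6.9] p [ 0.5076 -0.1063  0.093 ]
3.575 [-0.49740837  1.46159963  0.08690893] -0.0478168751578778
3.625 [-0.44493905  1.50254543  0.0609307 ] 0.01870924257673323
3.675 [-0.44124159  1.49713571  0.05331976] -0.04969106521457434
3.73 jaw 29.1 mz 0.009 t7 -0.066 q7 0.158 F [-6.4 -2.3  5.5] p [ 0.5076 -0.1063  0.093 ]
```

View pics/w2.png

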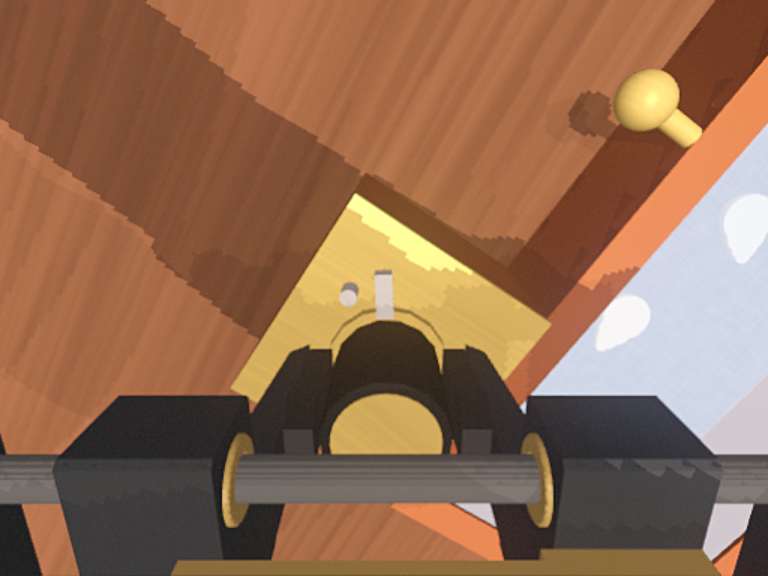

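The lug at (384,290) follows the jaws, and the pin at (349,294) is about 12–13° away. I'll continue, then creep up.

Emit:
carry_out([
  [0, 0, 0],
  [0, 0, 0],
  [0, 0, 0],
], twist=[3, 3, 2])

```text
clock: 4.1
tool_pos: [0.5073, -0.1065, 0.093]
eef_rot: [0.67, 0.223, -0.227, -0.67]
contact_force: [-7.3, -2.4, 7.1]
opening: 0.426
```

```bash
python3 m.py
```

```text
4.1 jaw 37.2 mz 0.158 t7 -0.286 q7 0.248 F [-7.3 -2.4  7.1] p [ 0.5073 -0.1065  0.093 ]
```

Emit:
carry_out([
  [0, 0, 0],
  [0, 0, 0],
], twist=[1.5, 0])

```text
clock: 4.35
tool_pos: [0.5073, -0.1066, 0.093]
eef_rot: [0.667, 0.232, -0.236, -0.667]
contact_force: [-7.0, -2.3, 6.4]
opening: 0.425
```

```bash
python3 m.py
```

```text
4.35 jaw 38.6 mz 0.134 t7 -0.153 q7 0.264 F [-7.  -2.3  6.4] p [ 0.5073 -0.1066  0.093 ]
```

Emit:
carry_out([
  [0, 0, 0],
  [0, 0, 0],
], twist=[1.5, 0])

```text
clock: 4.6
tool_pos: [0.5072, -0.1065, 0.093]
eef_rot: [-0.664, -0.24, 0.244, 0.664]
contact_force: [-6.9, -1.9, 6.0]
opening: 0.427
```

```bash
python3 m.py
```

```text
4.6 jaw 40.1 mz -0.021 t7 0.054 q7 0.281 F [-6.9 -1.9  6. ] p [ 0.5072 -0.1065  0.093 ]
```

Torque pulled forward and is now about 0, so this is the home notch near jaw 40°. Creeping on.

Emit:
carry_out([
  [0, 0, 0],
  [0, 0, 0],
], twist=[1.5, 0])

```text
clock: 4.85
tool_pos: [0.5072, -0.1065, 0.093]
eef_rot: [-0.661, -0.249, 0.253, 0.661]
contact_force: [-7.6, -1.6, 6.4]
opening: 0.428
```

```bash
python3 m.py
```

```text
4.85 jaw 41.5 mz -0.134 t7 0.222 q7 0.298 F [-7.6 -1.6  6.4] p [ 0.5072 -0.1065  0.093 ]
```

Emit:
carry_out([
  [0, 0, 0],
  [0, 0, 0],
], twist=[1.0, 0])

```text
clock: 5.1
tool_pos: [0.5071, -0.1066, 0.093]
eef_rot: [-0.659, -0.254, 0.258, 0.659]
contact_force: [-7.5, -1.4, 6.5]
opening: 0.423
```

```bash
python3 m.py
```

```text
5.1 jaw 42.5 mz -0.162 t7 0.204 q7 0.309 F [-7.5 -1.4  6.5] p [ 0.5071 -0.1066  0.093 ]
```

Emit:
carry_out([
  [0, 0, 0],
  [0, 0, 0],
], twist=[1.0, 0])

```text
clock: 5.35
tool_pos: [0.5071, -0.1066, 0.093]
eef_rot: [-0.657, -0.26, 0.264, 0.657]
contact_force: [-6.8, -1.8, 6.6]
opening: 0.421
```

```bash
python3 m.py
```

```text
5.35 jaw 43.5 mz -0.206 t7 0.238 q7 0.32 F [-6.8 -1.8  6.6] p [ 0.5071 -0.1066  0.093 ]
```

Emit:
carry_out([
  [0, 0, 0],
  [0, 0, 0],
], twist=[0.7, 0])

```text
clock: 5.6
tool_pos: [0.5071, -0.1066, 0.093]
eef_rot: [-0.655, -0.264, 0.268, 0.655]
contact_force: [-7.7, -1.6, 7.5]
opening: 0.424
```

```bash
python3 m.py;python3 -c "
from h import *
im=snapshot('wrist')
cv2.imwrite('pics/w3.png',cv2.resize(im[130:260,160:330,::-1],None,fx=4,fy=4))"
```

```text
5.6 jaw 44.2 mz -0.223 t7 0.252 q7 0.328 F [-7.7 -1.6  7.5] p [ 0.5071 -0.1066  0.093 ]
```

View pics/w3.png

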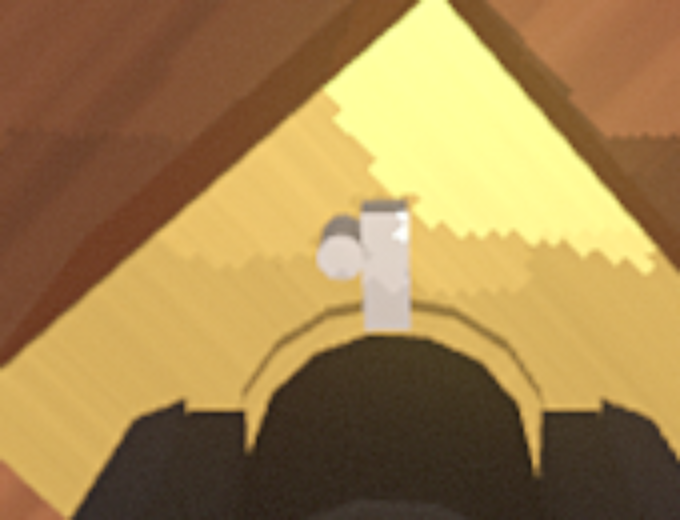

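The lug (385,265) is against the pin (340,255). I'll press slightly further to confirm, staying near 0.3 N m.

Emit:
carry_out([
  [0, 0, 0],
  [0, 0, 0],
], twist=[1.0, 0])

```text
clock: 5.9
tool_pos: [0.5071, -0.1066, 0.093]
eef_rot: [-0.653, -0.27, 0.274, 0.653]
contact_force: [-7.0, -1.6, 7.5]
opening: 0.424
```

```bash
python3 m.py
```

```text
5.9 jaw 45.2 mz -0.305 t7 0.299 q7 0.34 F [-7.  -1.6  7.5] p [ 0.5071 -0.1066  0.093 ]
```

Emit:
carry_out([
  [0, 0, 0],
  [0, 0, 0],
], twist=[0.7, 0])

```text
clock: 6.15
tool_pos: [0.5071, -0.1066, 0.093]
eef_rot: [-0.651, -0.274, 0.278, 0.651]
contact_force: [-7.2, -1.9, 7.3]
opening: 0.423
```

```bash
python3 m.py
```

```text
6.15 jaw 45.9 mz -0.318 t7 0.319 q7 0.348 F [-7.2 -1.9  7.3] p [ 0.5071 -0.1066  0.093 ]
```

The stop shows clearly: about 0.31 N m on both sensors. Home is at jaw ≈ 40° and the first notch at ≈ 10°. I'll go clockwise with a firmer grip, sampling torque.

Emit:
carry_out([
  [0, 0, 0],
  [0, 0, 0],
  [0, 0, 0],
  [0, 0, 0],
], twist=[-2, -2, -2, 0], newtons=30)

```text
clock: 6.65
tool_pos: [0.5072, -0.1065, 0.093]
eef_rot: [0.665, 0.239, -0.243, -0.665]
contact_force: [-7.4, -1.2, 7.2]
opening: 0.419
```

```bash
python3 m.py
```

```text
6.65 jaw 39.9 mz -0.059 t7 -0.021 q7 0.279 F [-7.4 -1.2  7.2] p [ 0.5072 -0.1065  0.093 ]
```

Emit:
carry_out([
  [0, 0, 0],
  [0, 0, 0],
  [0, 0, 0],
  [0, 0, 0],
], twist=[-3, -3, -2, 0])

```text
clock: 7.15
tool_pos: [0.5075, -0.1064, 0.093]
eef_rot: [0.68, 0.193, -0.196, -0.68]
contact_force: [-7.1, -2.2, 6.8]
opening: 0.421
```

```bash
python3 m.py
```

```text
7.15 jaw 32.0 mz 0.121 t7 -0.14 q7 0.19 F [-7.1 -2.2  6.8] p [ 0.5075 -0.1064  0.093 ]
```

Emit:
carry_out([
  [0, 0, 0],
  [0, 0, 0],
  [0, 0, 0],
  [0, 0, 0],
], twist=[-3, -3, -2, 0])

```text
clock: 7.65
tool_pos: [0.5077, -0.1062, 0.093]
eef_rot: [0.692, 0.145, -0.148, -0.692]
contact_force: [-5.4, -1.9, 6.1]
opening: 0.425
```

```bash
python3 m.py
```

```text
7.65 jaw 23.9 mz -0.024 t7 0.002 q7 0.101 F [-5.4 -1.9  6.1] p [ 0.5077 -0.1062  0.093 ]
```

Emit:
carry_out([
  [0, 0, 0],
  [0, 0, 0],
  [0, 0, 0],
  [0, 0, 0],
], twist=[-3, -3, -2, 0])

```text
clock: 8.15
tool_pos: [0.5081, -0.106, 0.093]
eef_rot: [0.7, 0.097, -0.099, -0.7]
contact_force: [-4.7, -1.0, 4.9]
opening: 0.425
```

```bash
python3 m.py
```

```text
8.15 jaw 15.9 mz -0.227 t7 0.124 q7 0.015 F [-4.7 -1.   4.9] p [ 0.5081 -0.106   0.093 ]
```

Emit:
carry_out([
  [0, 0, 0],
  [0, 0, 0],
  [0, 0, 0],
  [0, 0, 0],
], twist=[-2, -2, -2, 0])

```text
clock: 8.65
tool_pos: [0.5082, -0.106, 0.093]
eef_rot: [0.705, 0.06, -0.063, -0.704]
contact_force: [-4.9, -1.7, 5.3]
opening: 0.425
```

```bash
python3 m.py
```

```text
8.65 jaw 10.0 mz -0.056 t7 -0.017 q7 -0.049 F [-4.9 -1.7  5.3] p [ 0.5082 -0.106   0.093 ]
```

Click 1 is at jaw 10°. Finer sampling for the unknown spacings, with a settling row each time.

Emit:
carry_out([
  [0, 0, 0],
  [0, 0, 0],
  [0, 0, 0],
], twist=[-2, -2, 0])

```text
clock: 9.02
tool_pos: [0.5084, -0.106, 0.093]
eef_rot: [0.706, 0.036, -0.038, -0.706]
contact_force: [-3.8, -1.8, 3.9]
opening: 0.425
```

```bash
python3 m.py
```

```text
9.03 jaw 6.0 mz 0.193 t7 -0.182 q7 -0.091 F [-3.8 -1.8  3.9] p [ 0.5084 -0.106   0.093 ]
```

Emit:
carry_out([
  [0, 0, 0],
  [0, 0, 0],
  [0, 0, 0],
], twist=[-2, -2, 0])

```text
clock: 9.4
tool_pos: [0.5086, -0.106, 0.093]
eef_rot: [0.707, 0.011, -0.013, -0.707]
contact_force: [-4.9, -2.2, 4.5]
opening: 0.423
```

```bash
python3 m.py
```

```text
9.4 jaw 1.9 mz 0.068 t7 -0.123 q7 -0.133 F [-4.9 -2.2  4.5] p [ 0.5086 -0.106   0.093 ]
```

Emit:
carry_out([
  [0, 0, 0],
  [0, 0, 0],
  [0, 0, 0],
], twist=[-2, -2, 0])

```text
clock: 9.78
tool_pos: [0.5087, -0.106, 0.093]
eef_rot: [0.707, -0.014, 0.012, -0.707]
contact_force: [-5.4, -2.3, 4.0]
opening: 0.421
```

```bash
python3 m.py
```

```text
9.78 jaw -2.1 mz 0.007 t7 -0.073 q7 -0.175 F [-5.4 -2.3  4. ] p [ 0.5087 -0.106   0.093 ]
```

Emit:
carry_out([
  [0, 0, 0],
  [0, 0, 0],
  [0, 0, 0],
], twist=[-2, -2, 0])

```text
clock: 10.15
tool_pos: [0.5089, -0.106, 0.093]
eef_rot: [0.706, -0.039, 0.037, -0.706]
contact_force: [-4.1, -2.0, 3.3]
opening: 0.42
```

```bash
python3 m.py
```

```text
10.15 jaw -6.2 mz -0.037 t7 -0.015 q7 -0.217 F [-4.1 -2.   3.3] p [ 0.5089 -0.106   0.093 ]
```

Emit:
carry_out([
  [0, 0, 0],
  [0, 0, 0],
  [0, 0, 0],
], twist=[-2, -2, 0])

```text
clock: 10.52
tool_pos: [0.5091, -0.106, 0.093]
eef_rot: [0.705, -0.063, 0.062, -0.704]
contact_force: [-3.8, -2.5, 3.9]
opening: 0.418
```

```bash
python3 m.py
```

```text
10.53 jaw -10.2 mz -0.087 t7 0.063 q7 -0.258 F [-3.8 -2.5  3.9] p [ 0.5091 -0.106   0.093 ]
```

Emit:
carry_out([
  [0, 0, 0],
  [0, 0, 0],
  [0, 0, 0],
], twist=[-2, -2, 0])

```text
clock: 10.9
tool_pos: [0.5092, -0.106, 0.093]
eef_rot: [0.702, -0.088, 0.087, -0.701]
contact_force: [-4.4, -3.2, 3.0]
opening: 0.42
```

```bash
python3 m.py
```

```text
10.9 jaw -14.2 mz 0.021 t7 -0.03 q7 -0.299 F [-4.4 -3.2  3. ] p [ 0.5092 -0.106   0.093 ]
```

Emit:
carry_out([
  [0, 0, 0],
  [0, 0, 0],
  [0, 0, 0],
], twist=[-2, -2, 0])

```text
clock: 11.28
tool_pos: [0.5094, -0.1061, 0.093]
eef_rot: [0.699, -0.112, 0.111, -0.698]
contact_force: [-3.8, -2.4, 3.5]
opening: 0.425
```

```bash
python3 m.py
```

```text
11.28 jaw -18.2 mz 0.091 t7 -0.111 q7 -0.34 F [-3.8 -2.4  3.5] p [ 0.5094 -0.1061  0.093 ]
```

Click 2 is at about −13°. Continuing.

Emit:
carry_out([
  [0, 0, 0],
  [0, 0, 0],
  [0, 0, 0],
], twist=[-2, -2, 0])

```text
clock: 11.65
tool_pos: [0.5095, -0.1061, 0.093]
eef_rot: [0.694, -0.136, 0.136, -0.694]
contact_force: [-3.2, -3.2, 3.3]
opening: 0.422
```

```bash
python3 m.py
```

```text
11.65 jaw -22.2 mz -0.044 t7 -0.035 q7 -0.38 F [-3.2 -3.2  3.3] p [ 0.5095 -0.1061  0.093 ]
```

Emit:
carry_out([
  [0, 0, 0],
  [0, 0, 0],
  [0, 0, 0],
], twist=[-2, -2, 0])

```text
clock: 12.02
tool_pos: [0.5097, -0.1061, 0.093]
eef_rot: [0.689, -0.161, 0.16, -0.688]
contact_force: [-2.8, -3.5, 2.4]
opening: 0.422
```

```bash
python3 m.py
```

```text
12.03 jaw -26.2 mz -0.087 t7 0.02 q7 -0.421 F [-2.8 -3.5  2.4] p [ 0.5097 -0.1061  0.093 ]
```

Emit:
carry_out([
  [0, 0, 0],
  [0, 0, 0],
  [0, 0, 0],
], twist=[-2, -2, 0])

```text
clock: 12.4
tool_pos: [0.5098, -0.1062, 0.093]
eef_rot: [0.683, -0.185, 0.185, -0.682]
contact_force: [-4.2, -3.8, 2.6]
opening: 0.427
```

```bash
python3 m.py
```

```text
12.4 jaw -30.3 mz -0.147 t7 0.083 q7 -0.462 F [-4.2 -3.8  2.6] p [ 0.5098 -0.1062  0.093 ]
```

Emit:
carry_out([
  [0, 0, 0],
  [0, 0, 0],
  [0, 0, 0],
], twist=[-2, -2, 0])

```text
clock: 12.78
tool_pos: [0.5099, -0.1063, 0.093]
eef_rot: [0.676, -0.208, 0.208, -0.675]
contact_force: [-3.5, -3.7, 2.1]
opening: 0.427
```

```bash
python3 m.py
```

```text
12.78 jaw -34.2 mz 0.141 t7 -0.131 q7 -0.502 F [-3.5 -3.7  2.1] p [ 0.5099 -0.1063  0.093 ]
```

Emit:
carry_out([
  [0, 0, 0],
  [0, 0, 0],
  [0, 0, 0],
], twist=[-2, -2, 0])

```text
clock: 13.15
tool_pos: [0.5101, -0.1064, 0.093]
eef_rot: [0.668, -0.231, 0.232, -0.668]
contact_force: [-2.4, -3.8, 1.9]
opening: 0.425
```

```bash
python3 m.py
```

```text
13.15 jaw -38.2 mz 0.057 t7 -0.085 q7 -0.542 F [-2.4 -3.8  1.9] p [ 0.5101 -0.1064  0.093 ]
```

Emit:
carry_out([
  [0, 0, 0],
  [0, 0, 0],
  [0, 0, 0],
], twist=[-2, -2, 0])

```text
clock: 13.52
tool_pos: [0.5102, -0.1065, 0.093]
eef_rot: [0.66, -0.254, 0.255, -0.659]
contact_force: [-3.3, -4.9, 1.4]
opening: 0.423
```

```bash
python3 m.py
```

```text
13.53 jaw -42.3 mz -0.057 t7 -0.004 q7 -0.582 F [-3.3 -4.9  1.4] p [ 0.5102 -0.1065  0.093 ]
```

Emit:
carry_out([
  [0, 0, 0],
  [0, 0, 0],
  [0, 0, 0],
], twist=[-2, -2, 0])

```text
clock: 13.9
tool_pos: [0.5103, -0.1066, 0.093]
eef_rot: [0.651, -0.277, 0.278, -0.65]
contact_force: [-3.5, -4.3, 1.5]
opening: 0.423
```

```bash
python3 m.py
```

```text
13.9 jaw -46.3 mz -0.081 t7 0.042 q7 -0.622 F [-3.5 -4.3  1.5] p [ 0.5103 -0.1066  0.093 ]
```

Click 3 is at about −32° and the midpoint at about −42°. Click 4 comes next, sampled every 2°.

Emit:
carry_out([
  [0, 0, 0],
  [0, 0, 0],
], twist=[-2, 0])

```text
clock: 14.15
tool_pos: [0.5104, -0.1066, 0.093]
eef_rot: [0.646, -0.289, 0.29, -0.645]
contact_force: [-2.5, -3.8, 1.1]
opening: 0.426
```

```bash
python3 m.py
```

```text
14.15 jaw -48.3 mz -0.132 t7 0.086 q7 -0.643 F [-2.5 -3.8  1.1] p [ 0.5104 -0.1066  0.093 ]
```

Emit:
carry_out([
  [0, 0, 0],
  [0, 0, 0],
], twist=[-2, 0])

```text
clock: 14.4
tool_pos: [0.5104, -0.1067, 0.0931]
eef_rot: [0.641, -0.3, 0.301, -0.64]
contact_force: [-2.1, -5.4, 1.8]
opening: 0.422
```

```bash
python3 m.py
```

```text
14.4 jaw -50.3 mz 0.032 t7 -0.061 q7 -0.662 F [-2.1 -5.4  1.8] p [ 0.5104 -0.1067  0.0931]
```

Emit:
carry_out([
  [0, 0, 0],
  [0, 0, 0],
], twist=[-2, 0])

```text
clock: 14.65
tool_pos: [0.5105, -0.1068, 0.093]
eef_rot: [0.635, -0.311, 0.312, -0.635]
contact_force: [-2.2, -5.2, 0.4]
opening: 0.422
```

```bash
python3 m.py
```

```text
14.65 jaw -52.2 mz 0.112 t7 -0.137 q7 -0.682 F [-2.2 -5.2  0.4] p [ 0.5105 -0.1068  0.093 ]
```

Click 4 sits at about −49.5°. I'll back off 2.5° to the notch, release, rise, and turn the jaws parallel to the hinge on the way to the ball.

Emit:
carry_out([
  [0, 0, 0],
  [0, 0, 0],
  [0, 0, 0],
], twist=[1, 1.5, 0])

```text
clock: 15.02
tool_pos: [0.5104, -0.1067, 0.093]
eef_rot: [0.642, -0.297, 0.298, -0.641]
contact_force: [-2.6, -5.8, 2.2]
opening: 0.426
```

```bash
python3 m.py
```

```text
15.03 jaw -49.7 mz -0.025 t7 0.028 q7 -0.657 F [-2.6 -5.8  2.2] p [ 0.5104 -0.1067  0.093 ]
```

Emit:
carry_out([
  [0, 0, 0],
  [0, 0, 0],
  [0, 0, 0],
  [0, 0, 0],
  [0, 0, 0.02],
  [0, 0, 0.04],
  [0, 0, 0.045],
  [0, 0, 0.04],
], twist=[0, 0, 0, 0, 0, 0, 0, 0], grip=0.088)

```text
clock: 16.02
tool_pos: [0.51, -0.1052, 0.2398]
eef_rot: [-0.642, 0.296, -0.297, 0.642]
contact_force: [0.3, 0.1, -0.5]
opening: 1.0
```

Emit:
carry_out([
  [0.006, 0.02, 0],
  [0.006, 0.025, 0],
  [0.006, 0.025, 0],
  [0.006, 0.025, 0],
  [0.007, 0.027, 0],
  [0, 0, 0],
], twist=[-9, -9, -9, -9, -9, 0])

```text
clock: 16.77
tool_pos: [0.5412, 0.0195, 0.2378]
eef_rot: [-0.481, 0.518, -0.518, 0.481]
contact_force: [-0.4, -0.6, 0.1]
opening: 0.996
```

```bash
python3 m.py
python3 - <<'E'
from h import *
c=camera_params("wrist");im=snapshot("wrist");np.save("w4.npy",c,allow_pickle=True)
cv2.imwrite("pics/w4.png",cv2.resize(im[:,:,::-1],(768,576),interpolation=cv2.INTER_CUBIC))
print(w2p([[.542,.0165,.064],[.5095,-.1065,.128]],c)*1.5)
E
```

```text
16.77 jaw -94.3 mz -0.022 t7 -0.528 q7 -1.469 F [-0.4 -0.6  0.1] p [0.5412 0.0195 0.2378]
[[389.37914511 247.26770283]
 [605.85950101 313.53127364]]
```

View pics/w4.png

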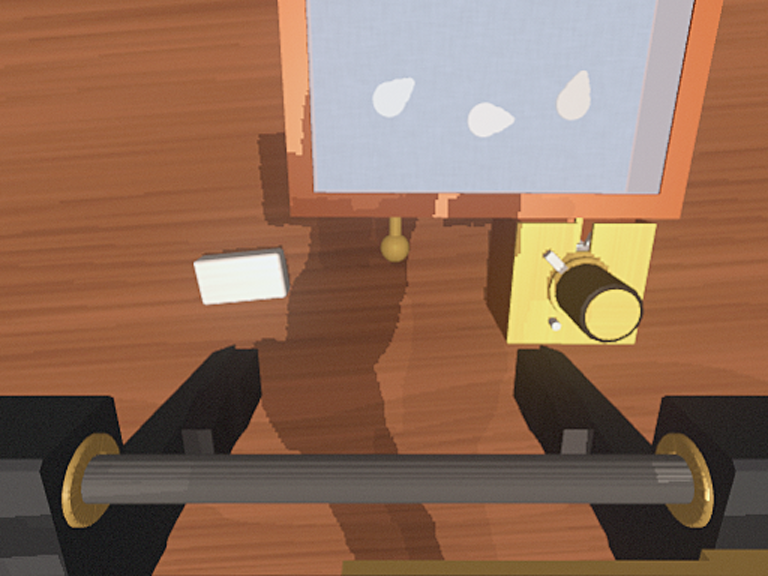

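The picture shows the ball at (395,247), the knob top at (613,314), and the lug turned to about 49° in the world (home was about 134°), so the dial followed the jaws through. I'll descend to the ball, fingertips 10 mm below its centre, and grip.

Emit:
carry_out([
  [0.001, -0.0045, -0.04],
  [0, 0, -0.04],
  [0, 0, -0.04],
  [0, 0, -0.04],
  [0, 0, -0.024],
  [0, 0, 0],
], twist=[0, 0, 0, 0, 0, 0], grip=0.055)

```text
clock: 17.58
tool_pos: [0.5405, 0.0103, 0.053]
eef_rot: [-0.48, 0.52, -0.519, 0.478]
contact_force: [0.1, 0.3, 0.0]
opening: 0.624
```

Emit:
carry_out([
  [0, 0, 0],
  [0, 0, 0],
  [0, 0, 0],
  [0, 0, 0],
  [0, 0, 0],
  [0, 0, 0],
], twist=[0, 0, 0, 0, 0, 0], grip=0.0, newtons=12)

```text
clock: 18.32
tool_pos: [0.5426, 0.0142, 0.0547]
eef_rot: [-0.479, 0.52, -0.519, 0.481]
contact_force: [-0.2, 5.7, 6.1]
opening: 0.211
```

```bash
python3 m.py
```

```text
18.32 jaw -94.5 mz -0.013 t7 0.009 q7 -1.355 F [-0.2  5.7  6.1] p [0.5426 0.0142 0.0547]
```

The ball is gripped (18.6 mm). Gentle test lift with force check.

Emit:
carry_out([
  [0, 0, 0.001],
  [0, 0, 0.001],
  [0, 0, 0],
], twist=[0, 0, 0])

```text
clock: 18.7
tool_pos: [0.5425, 0.0142, 0.056]
eef_rot: [-0.479, 0.52, -0.519, 0.481]
contact_force: [1.4, 5.6, -1.6]
opening: 0.209
```

Emit:
carry_out([
  [0, 0, 0.001],
  [0, 0, 0.0005],
  [0, 0, 0],
], twist=[0, 0, 0])

```text
clock: 19.08
tool_pos: [0.5426, 0.0142, 0.0574]
eef_rot: [-0.479, 0.519, -0.519, 0.481]
contact_force: [1.6, 5.3, -2.8]
opening: 0.214
```

Emit:
carry_out([
  [0, 0, 0.001],
  [0, 0, 0.0005],
  [0, 0, 0],
], twist=[0, 0, 0])

```text
clock: 19.45
tool_pos: [0.5427, 0.0142, 0.0589]
eef_rot: [-0.479, 0.519, -0.519, 0.481]
contact_force: [2.4, 5.7, -2.6]
opening: 0.215
```

Free: up 4 mm, force level at about −2.7 N (hinge friction only). I'll compute the arc now.

Run:
```python
import numpy as np
t=np.radians(np.r_[1.3,np.arange(4,69,4)]);dx=np.diff(-182*np.cos(t)+4*np.sin(t));dz=np.diff(182*np.sin(t)+4*np.cos(t))
a=np.array([.9967*dx,-.081*dx,dz]).T/1e3;print(a.round(4).tolist(),a.sum(0),len(a))
```

```text
[[0.0006, -0.0, 0.0086], [0.0016, -0.0001, 0.0126], [0.0025, -0.0002, 0.0125], [0.0033, -0.0003, 0.0123], [0.0042, -0.0003, 0.012], [0.005, -0.0004, 0.0117], [0.0058, -0.0005, 0.0113], [0.0066, -0.0005, 0.0109], [0.0073, -0.0006, 0.0104], [0.008, -0.0007, 0.0098], [0.0087, -0.0007, 0.0093], [0.0093, -0.0008, 0.0086], [0.0099, -0.0008, 0.008], [0.0104, -0.0008, 0.0072], [0.0109, -0.0009, 0.0065], [0.0113, -0.0009, 0.0057], [0.0117, -0.0009, 0.0049]] [ 0.11700534 -0.00950881  0.16211782] 17
```

Emit:
carry_out([
  [0.0006, 0, 0.0086],
  [0.0016, -0.0001, 0.0126],
  [0.0025, -0.0002, 0.0125],
  [0, 0, 0],
], twist=[0, 0, 0, 0])

```text
clock: 19.95
tool_pos: [0.5473, 0.0138, 0.0934]
eef_rot: [-0.479, 0.519, -0.519, 0.481]
contact_force: [0.0, 5.1, 0.4]
opening: 0.21
```

Emit:
carry_out([
  [0.0033, -0.0003, 0.0123],
  [0.0042, -0.0003, 0.012],
  [0.005, -0.0004, 0.0117],
  [0.0058, -0.0005, 0.0113],
  [0.0066, -0.0005, 0.0109],
  [0, 0, 0],
], twist=[0, 0, 0, 0, 0, 0])

```text
clock: 20.7
tool_pos: [0.5716, 0.0119, 0.1513]
eef_rot: [-0.479, 0.52, -0.519, 0.48]
contact_force: [-0.3, 4.7, 0.3]
opening: 0.214
```

```bash
python3 m.py; python3 -c "
from h import *
im=snapshot('side')
cv2.imwrite('pics/s5.png',cv2.resize(im[110:270,180:360,::-1],None,fx=3.5,fy=3.5))"
```

```text
20.7 jaw -94.5 mz -0.019 t7 -0.01 q7 -1.409 F [-0.3  4.7  0.3] p [0.5716 0.0119 0.1513]
```

View pics/s5.png

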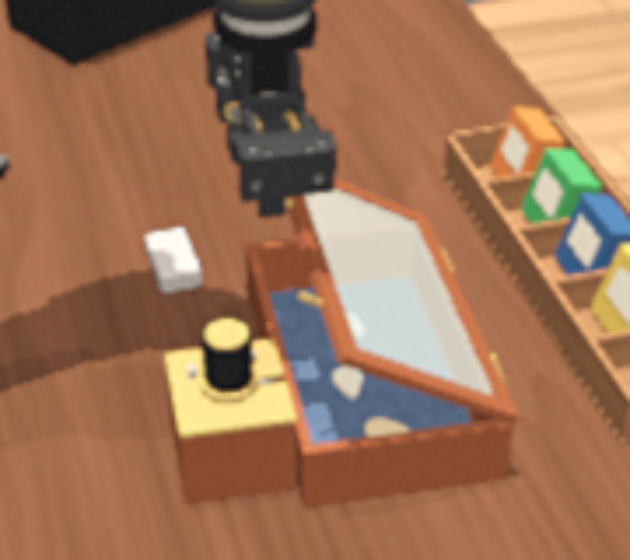

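The lid is rising with the gripper (about 32°), and the picks are lying still at (348,380) and (385,427). Continuing to 68°.

Emit:
carry_out([
  [0.0073, -0.0006, 0.0104],
  [0.008, -0.0007, 0.0098],
  [0.0087, -0.0007, 0.0093],
  [0.0093, -0.0008, 0.0086],
  [0, 0, 0],
], twist=[0, 0, 0, 0, 0])

```text
clock: 21.38
tool_pos: [0.6044, 0.0093, 0.1892]
eef_rot: [-0.48, 0.52, -0.518, 0.48]
contact_force: [-1.4, 5.2, 3.6]
opening: 0.214
```

Emit:
carry_out([
  [0.0099, -0.0008, 0.008],
  [0.0104, -0.0008, 0.0072],
  [0.0109, -0.0009, 0.0065],
  [0.0113, -0.0009, 0.0057],
  [0.0117, -0.0009, 0.0049],
  [0, 0, 0],
  [0, 0, 0],
], twist=[0, 0, 0, 0, 0, 0, 0])

```text
clock: 22.25
tool_pos: [0.6593, 0.0049, 0.2218]
eef_rot: [-0.479, 0.52, -0.519, 0.481]
contact_force: [0.1, 5.2, 3.9]
opening: 0.212
```

Emit:
carry_out([
  [0, 0, 0],
  [0, 0, 0],
  [0, 0, 0],
  [0, 0, 0],
], twist=[0, 0, 0, 0], grip=0.05)

```text
clock: 22.75
tool_pos: [0.6589, 0.0022, 0.2213]
eef_rot: [0.48, -0.52, 0.52, -0.479]
contact_force: [-0.7, 0.0, 0.1]
opening: 0.57
```

Released; now I rise straight up, back away and check.

Emit:
carry_out([
  [0, 0, 0.02],
  [0, 0, 0.03],
  [0, 0, 0.03],
  [-0.03, 0, 0.01],
  [-0.04, 0, 0],
  [-0.04, 0, 0],
  [0, 0, 0],
  [0, 0, 0],
], twist=[0, 0, 0, 0, 0, 0, 0, 0])

```text
clock: 23.75
tool_pos: [0.55, 0.0028, 0.3118]
eef_rot: [0.479, -0.519, 0.52, -0.48]
contact_force: [0.5, -0.2, -0.3]
opening: 0.566
```

```bash
python3 m.py; python3 -c "
from h import *
im=snapshot('side')
cv2.imwrite('pics/s6.png',cv2.resize(im[60:330,140:420,::-1],None,fx=2.1,fy=2.1))
x=np.array([.6389,-.0511]);k=R.from_euler('z',-.08115).as_matrix()
for d in (55,60,65,68,70):
  t=np.radians(d);b=k@np.array([80-182*np.cos(t)+4*np.sin(t),57,60+182*np.sin(t)+4*np.cos(t)])/1e3+[*x,0]
  print(d,(w2p([b],camera_params('side'))-[140,60])*2.1)"
```

```text
23.75 jaw -94.6 mz 0.04 t7 -0.0 q7 -1.489 F [ 0.5 -0.2 -0.3] p [0.55   0.0028 0.3118]
55 [[282.14910675 184.69775029]]
60 [[292.59061796 178.15295868]]
65 [[303.57519529 172.32540649]]
68 [[310.38217053 169.20059289]]
70 [[314.99526278 167.28017141]]
```

View pics/s6.png

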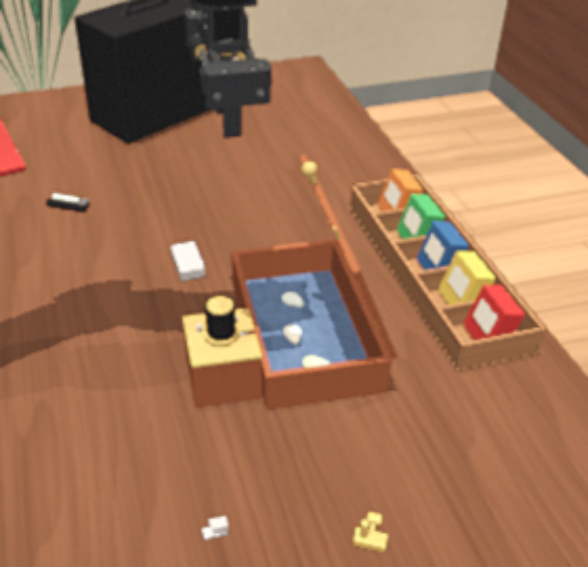

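The ball at (310,169) matches the predicted 68° position. The gripper is clear, and the picks and loose parts haven't moved. Handing in.

```bash
python3 -c "
from plant import *
print(job.finish_job())"
```

```text
the job is handed in; nothing more can be done
None
```

The box is unlocked and the glass lid stands open at about 68°. I handed the job in at about 24 s of the 72 s allowed; no verdict was reported.

- **Dial:** I turned it anticlockwise until both torque readings showed about 0.31 N m, and the wrist picture showed the lug touching the pin. I then turned it clockwise four notches by torque. With home at jaw angle 40°, the notches came at about 10°, −13°, −32° and −50°. I backed off to zero torque before letting go.
- **Lid:** The first few millimetres of lift took only about 3 N, so the lock was free. I followed the hinge arc to 68°, let go of the ball and backed away.
- **Last checks:** In the final side picture the ball sits where a 68° lid would put it, and the measured tool force is about zero. The picks, thumb pick, tuning machine, pickup cover and capo look unmoved by eye; I did not measure them.
- **Disagreements:** The wrist camera placed things about 3–4 mm off in y compared with the side camera and the grip, which closing the fingers absorbed. The force reading showed an extra 5–7 N while gripping, which I treated as a side effect of the grip.

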